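# Close the resin strainer with its bayonet collar and hold it home

### The job

Reassemble the cleaned resin strainer: thread the white seal ring down over the strainer's centre post until it lies flat on the sprung seat, then put the knurled brass collar on the post with its open, keywayed side down and turn it until its hidden keyways drop over the cross pin. Push the collar fully home against the seat spring and finish while still holding it pressed down there, so that I can tighten its locking screws; do not let go. Leave the tools and other things lying around where they are.

Things in the scene. Friction and masses are not known exactly. Their poses are not given: they have to be found in the camera images.
- strainer: resin strainer, fixed: dark round foot (96 mm across, 10 mm high), aluminium body (72 mm across, top 50 mm above the worktop), steel centre post; brass hose barbs 30 mm up reach 63 mm from the axis along its own +x and +y. Origin on the post's axis at worktop level; z up, x along the cross pin.
- post_top (a point): centre of the post's top end, 112 mm above the worktop. The post is 36 mm across up to a shoulder at 70 mm above the worktop and 24 mm across above it; its last 6 mm taper to 16 mm across.
- pin_end (a point): end of the 6 mm round cross pin on the strainer's +x side, 17 mm from the post's axis, 82 mm above the worktop. The pin goes right through the post and sticks out 5 mm on both sides (34 mm over its ends).
- seat (a joint): how far the sprung steel seat (plunger 58 mm across round the foot of the post) is pushed down, m: 0 at rest, 0.006 at its lower stop. The spring pushes up with 5 N at rest, 10 N at the stop, so the loose ring and collar alone do not push it down.
- seat_top (a point): centre of the seat's flat top: 63 mm above the worktop at rest, 57 mm at its lower stop
- ring: white seal ring lying flat on the worktop: 50 mm outside, bore 40 mm, 12 mm high, about 40 g; both faces alike. It passes over the cross pin with 3 mm and over the shoulder with 2 mm to spare all round. Origin: centre of its underside, z up.
- collar: knurled brass collar standing on its open side: 50 mm outside, 32 mm high, about 0.15 kg, knurled from 9 to 30 mm above its underside; bore 26 mm with four hidden keyways a quarter turn apart, 10 mm wide, closed at the top. Their direction is not marked and not known from its axes; any will do, so a quarter turn is enough. Origin: centre of its underside, z up.
- collar_top (a point): centre of the collar's top face, 32 mm above its underside. Off the keyways the collar rests on the cross pin, underside 81 mm above the worktop (top 113 mm); with keyways over the pin it drops 6 mm onto the ring (underside 75 mm); fully home, the seat on its stop, its underside is at 69 mm.
- brass_weight: the small brass weight standing on the bench scale; leave it where it is
- hex_keys: red folding hex key set, 38 x 95 x 22 mm, lying in front of the strainer; leave it where it is
- caliper: digital caliper, 67 x 225 x 15 mm, lying front right; leave it where it is
- timer: pale grey timer, 60 x 66 x 24 mm, lying at the front right corner; leave it where it is
- screwdriver: orange-handled screwdriver, 185 mm long, lying left of the strainer; leave it where it is
- marker: black marker pen with a blue cap, 138 mm long, lying front left; leave it where it is
- beaker_b: white plastic beaker, 69 mm across, 79 mm high, standing at the back; leave it where it is

How it is judged:
On the way, in this order (a step that is already met when the one before it is completed fails the run):
1. the seal ring lies flat on the seat, round the post (horizontal distance between ring and strainer below 0.004 m and angle between ring's own z axis and vertical below 0.08 rad and z of ring in the frame of strainer between 0.0605 and 0.065 m), for 0.2 s.
2. the collar has dropped over the cross pin (horizontal distance between collar and strainer below 0.003 m and angle between collar's own z axis and vertical below 0.08 rad and z of collar in the frame of strainer between 0.066 and 0.0775 m), for 0.1 s.
At the end, for the whole second after the job is handed in: The ring lies on the seat (within 4 mm of the post's axis, level), the collar is over the cross pin (within 3 mm of the axis, level) and presses on the ring with more than 4 N, the seat is pushed down more than 4.5 mm of its 6 mm, the collar is at rest and the fingers still hold it (horizontal distance between ring and strainer below 0.004 m and angle between each of ring, collar's own z axis and vertical below 0.08 rad and horizontal distance between collar and strainer below 0.003 m and value of joint seat above 0.0045 m and z of collar in the frame of strainer between 0.066 and 0.071 m and z of ring in the frame of strainer between 0.0545 and 0.059 m and contact force between collar and ring above 4 N and contact force between the fingers and collar above 3 N and linear speed of collar below 0.02 m/s); the arm keeps its last pose, push and grip.
It fails at once if one of the things lying around is moved more than 3 cm (distance of any of brass_weight, hex_keys, caliper, timer, screwdriver, marker, beaker_b from where it was at the start of the episode above 0.03 m).
It also fails if it takes over 64 s, if anything falls off the work surface, if the arm or the gripper's body presses on something with over 40 N, if the wrist force passes 120 N, or if a joint passes its speed limit or range.

### The arm

A 6-joint arm with a two-finger parallel gripper is mounted at the origin on a cart in front of the work surface, level with it; the furniture and walls round the work are solid. World frame = base frame: x ahead of the robot, y to its left, z up, the work surface at z = 0. Lengths are in m, angles in rad, forces in N, time in s.
With the tool pointing down it reaches from about 0.275 to 0.85 m from the base axis. Payload 5.2 kg.
Tool frame: the origin (TCP) lies on the centre line of the jaws, within the pads' length; the fingertips stand 17 mm ahead of it and the grasp point (between the pads) lies 2 mm behind it; z points along the fingers, y is the line along which they close (so a half turn about z gives the same grasp; the last joint's range is limited). The gripper opens to 85 mm and grips with 20 to 120 N. Pads are 22 mm wide; open, the fingers measure 114 mm over their backs; the gripper's body (76 mm by 85 mm) begins 54 mm behind the grasp point. The pads swing forward as they close: fully open they stand 13 mm farther back than shut.
Start: joints at [0.96, 0.259, 1.535, -0, 1.348, -0.203], TCP at [0.218, 0.505, 0.248] pointing down, gripper open.
Joint ranges: [-3.14, 3.14], [-0.91, 2.08], [0.19, 2.58], [-1.22, 4.36], [0.22, 2.71], [-3.12, 3.12]. Speed limits (rad/s): [2.57, 2.57, 3.14, 3.14, 3.14, 3.14].

### API

Orientations are given as [roll, pitch, yaw] about the fixed x, y, z axes, in that order (R = Rz(yaw) Ry(pitch) Rx(roll)).
In Python, from bench import ctrl gives the robot as it stands.
- The arm moves only by the shell command python3 -m crank 'ROWS' [OPENING]. ROWS is JSON, a list of rows, each a list of 2 entries, a list of its own where there are three numbers: the shift along the world's x, y, z in m, then the turn, a rotation vector about the world's x, y, z in degrees. A call has 1 to 20 rows; each row shifts and turns the commanded pose from where the row before left it; what a row does not reach is not made up. A row lasts 1/12 s, in which the tool goes at most 41.7 mm and 7.16 degrees, less where a joint would pass 70% of its speed; a pose out of reach is approached as far as the arm can. A call with a gripper value outside its range is refused whole. OPENING is the opening, from 0 (shut) to 1 (fully open), set as the call begins (- or left out, the last holds). The fingers move at their own pace and stop on an object; the grip force is fixed at half the most. Time passes only in rows, so rows that do not move let the fingers close. It gives the time, the measured TCP pose, the force, the opening and the grip force at its end, in the units of the state.
- ctrl.get_state(): the state, without advancing time (a new reading comes with each control period).
- ctrl.camera(name): name is "side" or "top" or "wrist"; returns a dict with "image" (400x640x3 uint8, blue, green, red), "mtx" (3x3 intrinsics, pixels), "k1" (the pictures are not rectified: a ray, as slopes to the right and down, at radius r is drawn at 1 + k1 r^2 times it, then the intrinsics apply), "position" and "rotation" of the camera in the world; the wrist camera has in their place "hand_eye" (4x4, takes a point from camera to tool coordinates, whose origin is the TCP and whose axes are the flange's). Camera axes: x right, y down, z forward; pixel columns grow to the right and rows downward; lengths in m; the calibration is good to about 2 mm. A picture is of the moment at which its call begins: read the wrist's pose just before it. There is no depth.
- ctrl.finish_job(): hands the job in; it is judged then, once.
Trained networks look in a picture, given as the dict that the camera call returned (one of the last four; its "shot" number tells which), for a name from the list of things; names that differ only in an ending like _2 or _b are one class to them, and where a whole thing is asked for, a point or a joint stands for the part that bears it (a point fixed in the world has none). Each returns a list of dicts, best first, with "score" (0 to 1); they miss things now and then, are a little off and sometimes report something else, mostly with a low value. They report only what shows in the picture. A call takes as long as a camera call.
- ctrl.boxes_of(picture, thing): "at" ([x, y, z] in m, in the coordinates of the camera as it stood for that picture, good to about 4 mm: the middle of the surface that is visible of it).
- ctrl.pinpoint(picture, thing): "at" ([x, y, z] in m, in the coordinates of the camera as it stood for that picture, good to about 4 mm: a listed point, or the origin of a listed thing).
The state is a dict: "clock": time; "joints": joint angles; "joint_vel": joint speeds; "tau": joint torques, N m; "eef_pos": TCP position; "eef_rot": TCP orientation; "force": force on the tool from outside, world axes, zero at the start; "ft_torque": the same for the moment, N m; "finger_gap": finger opening in m; "grasp_force": force on a finger pad.
Only numpy, scipy, OpenCV 4.12 (cv2) and the standard library are available. Lean on these libraries where they do the work, as an engineer would, in place of code of your own. Each camera call takes 0.05 s, during which the arm holds its last target. There are 200 camera calls.

## Working session

There is one attempt and no reset: what is moved stays moved. The work goes in short steps, Python scripts to look and compute and a shell command to move; the robot and the scene stay as the last step left them, time stands still between calls to the robot, and variables do not carry over. Pictures are saved under pics/ and viewed, at most 10 in all, crops included, and the job is handed in when it is done.

```bash
ls; mkdir -p pics; cat > h.py <<'E'
import numpy as np, cv2
from scipy.spatial.transform import Rotation as R
from bench import ctrl
def cam(name):
    s=ctrl.get_state(); p=ctrl.camera(name)
    if name=='wrist':
        T=np.eye(4); T[:3,:3]=R.from_euler('xyz',s['eef_rot']).as_matrix(); T[:3,3]=s['eef_pos']
        T=T@np.array(p['hand_eye'])
    else:
        T=np.eye(4); r=np.array(p['rotation']); T[:3,:3]=r if r.shape==(3,3) else R.from_euler('xyz',r).as_matrix(); T[:3,3]=p['position']
    return p,T
def pt(p,T,thing,f='pinpoint',n=1):
    return [(round(d['score'],2),(T@np.r_[d['at'],1])[:3].round(4).tolist()) for d in getattr(ctrl,f)(p,thing)[:n]]
E
python3 - <<'E'
from h import *
print({k:np.round(v,3).tolist() for k,v in ctrl.get_state().items()})
for c in ['side','top','wrist']:
    p,T=cam(c); cv2.imwrite(f'pics/{c}0.png',p['image']); print(c,T.round(3).tolist())
    for t in ['strainer','post_top','pin_end','seat_top','ring','collar','collar_top','beaker_b','hex_keys','screwdriver','brass_weight']: print(t,pt(p,T,t,n=2))
E
```

```text
pics
{'clock': 0.0, 'joints': [0.96, 0.259, 1.536, -0.0, 1.348, -0.203], 'joint_vel': [-0.002, -0.001, -0.0, -0.002, -0.001, -0.0], 'tau': [0.001, -44.603, -29.058, -0.0, 0.012, -0.0], 'eef_pos': [0.218, 0.504, 0.247], 'eef_rot': [-3.14, -0.0, 2.734], 'force': [0.056, 0.257, -0.413], 'ft_torque': [-0.007, -0.052, 0.019], 'grasp_force': 0.0, 'finger_gap': 0.085}
side [[0.898, -0.269, 0.348, 0.086], [-0.439, -0.541, 0.717, -1.127], [-0.005, -0.797, -0.604, 0.991], [0.0, 0.0, 0.0, 1.0]]
strainer [(0.76, [0.6032, 0.0323, 0.001]), (0.33, [0.4312, 0.006, 0.0005])]
post_top [(0.77, [0.6038, 0.0293, 0.114])]
pin_end [(0.87, [0.6146, 0.0363, 0.0835]), (0.46, [0.4308, -0.3485, -0.0034])]
seat_top [(0.67, [0.6021, 0.0299, 0.0639])]
ring [(0.61, [0.4293, 0.2307, 0.0044])]
collar [(0.74, [0.447, -0.1836, 0.003])]
collar_top [(0.51, [0.4447, -0.182, 0.0363])]
beaker_b [(0.65, [0.7977, 0.0357, 0.0011])]
hex_keys [(0.51, [0.4339, 0.0103, -0.001]), (0.17, [0.5578, 0.2889, -0.0003])]
screwdriver [(0.49, [0.5597, 0.2895, 0.0003]), (0.39, [0.4713, -0.4343, -0.0034])]
brass_weight [(0.48, [0.6481, -0.282
[... 271 characters left out ...]
95, -0.4356, 0.0015])]
seat_top [(0.73, [0.5973, 0.0283, 0.112]), (0.45, [0.6009, 0.0276, 0.0627])]
ring [(0.66, [0.4241, 0.2311, -0.0005])]
collar [(0.48, [0.4432, -0.185, -0.0006]), (0.48, [0.5978, 0.0286, 0.1141])]
collar_top [(0.75, [0.4426, -0.1813, 0.0303])]
beaker_b [(0.9, [0.8001, 0.0393, 0.0038])]
hex_keys []
screwdriver [(0.8, [0.5572, 0.2908, 0.0023])]
brass_weight [(0.61, [0.6472, -0.2831, 0.0322]), (0.54, [0.3876, 0.3299, 0.0082])]
wrist [[0.397, 0.882, 0.256, 0.153], [0.918, -0.381, -0.11, 0.532], [0.0, 0.278, -0.96, 0.373], [0.0, 0.0, 0.0, 1.0]]
strainer []
post_top []
pin_end []
seat_top []
ring []
collar []
collar_top []
beaker_b []
hex_keys []
screwdriver []
brass_weight []
```

View pics/side0.png

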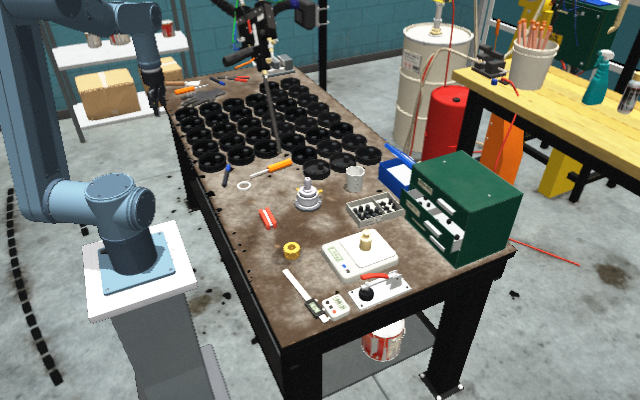

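View pics/top0.png

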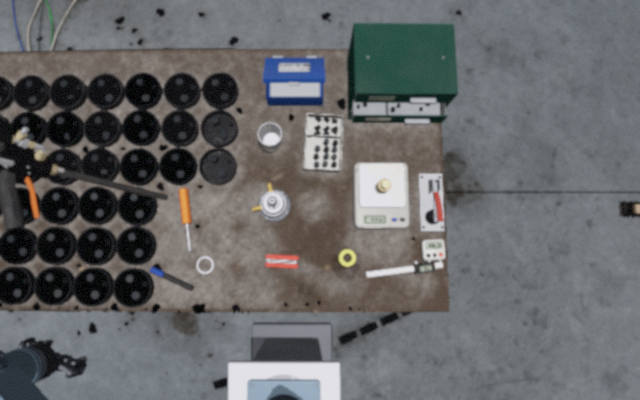

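The views agree: ring at about (0.426, 0.231), top px (205,265); strainer at (0.602, 0.030), top px (274,205); collar at (0.445, -0.183), top px (347,258). The marker tail and screwdriver tip are near the ring, so I'll close along world x.

```bash
python3 -m crank '[[[0.02,-0.027,-0.008],[0,0,-6.7]],[[0.02,-0.027,-0.008],[0,0,-6.7]],[[0.02,-0.027,-0.008],[0,0,-6.7]],[[0.02,-0.027,-0.008],[0,0,-6.7]],[[0.02,-0.027,-0.008],[0,0,-6.7]],[[0.02,-0.027,-0.008],[0,0,-6.7]],[[0.02,-0.027,-0.008],[0,0,-6.7]],[[0.02,-0.027,-0.008],[0,0,-6.7]],[[0.02,-0.027,-0.008],[0,0,-6.7]],[[0.02,-0.027,-0.008],[0,0,-6.3]],[[0,0,0],[0,0,0]],[[0,0,0],[0,0,0]]]' 
python3 - <<'E'
from h import *
s=ctrl.get_state();print(s['joints'],s['eef_pos'],s['eef_rot'])
p,T=cam('wrist'); cv2.imwrite('pics/w1.png',p['image'])
for t in ['ring','marker','screwdriver','strainer','post_top','pin_end']: print(t,pt(p,T,t),pt(p,T,t,'boxes_of'))
E
```

```text
clock: 2.8
eef_pos: [0.4189, 0.2335, 0.1679]
eef_rot: [-3.141, 0.0, 1.568]
force: [-0.4, 1.2, -1.6]
finger_gap: 0.0855
grasp_force: 0.0
[2.75290633e-01 2.06727690e-01 1.81449687e+00 5.61226028e-05
 1.12129843e+00 2.77832280e-01] [0.41889742 0.23347576 0.16790988] [-3.14068414e+00  2.06577086e-04  1.56823037e+00]
ring [] [(0.84, [0.4265, 0.228, 0.0083])]
marker [(0.81, [0.3861, 0.3245, -0.0025])] [(0.74, [0.3878, 0.3313, 0.0144])]
screwdriver [(0.6, [0.5575, 0.2864, 0.0004])] [(0.73, [0.5826, 0.2886, 0.0248])]
strainer [] [(0.97, [0.5907, 0.0461, 0.0649])]
post_top [] [(0.89, [0.5912, 0.0468, 0.0638])]
pin_end [] [(0.72, [0.593, 0.0443, 0.065])]
```

View pics/w1.png

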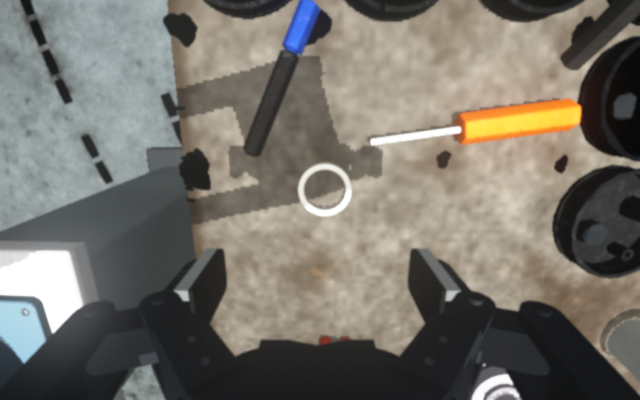

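The wrist view shows the ring at px (325,190), with the marker's tail at (253,150) and the screwdriver tip at (372,142). Both are clear of the closing line. I'll measure the ring centre more exactly.

```bash
cat >> h.py <<'E'
def plane(p,T,px,z):
    K=np.array(p['mtx']);k=p['k1']
    D=np.array([k,0,0,0,0],float)
    n=cv2.undistortPoints(np.float64(px).reshape(-1,1,2),K,D).reshape(-1,2)
    d=np.c_[n,np.ones(len(n))]@T[:3,:3].T; o=T[:3,3]
    return (o+d*((z-o[2])/d[:,2])[:,None])[:,:2]
def circ(P):
    c=np.linalg.lstsq(np.c_[2*P,np.ones(len(P))],(P**2).sum(1),rcond=None)[0]
    return c[:2],np.sqrt(c[2]+c[:2]@c[:2])
E
python3 - <<'E'
from h import *
p,T=cam('wrist'); im=p['image']; m=(im.min(2)>185).astype(np.uint8); m[:, :280]=0;m[:,370:]=0;m[:150]=0;m[235:]=0
cs,_=cv2.findContours(m,cv2.RETR_CCOMP,cv2.CHAIN_APPROX_NONE)
for c in sorted(cs,key=len)[-3:]:
    for z in (0.0,0.012): print(len(c),circ(plane(p,T,c.reshape(-1,2),z)))
E
```

```text
118 (array([0.42528881, 0.22714434]), np.float64(0.020859874838548554))
118 (array([0.42494988, 0.23032191]), np.float64(0.020006402550872996))
148 (array([0.42591932, 0.22577049]), np.float64(0.026024021791384865))
148 (array([0.42555459, 0.22900427]), np.float64(0.024959260780841503))
```

```bash
python3 -m crank '[[[0.0065,-0.004,-0.03],[0,0,0]],[[0,0,-0.035],[0,0,0]],[[0,0,-0.035],[0,0,0]],[[0,0,-0.025],[0,0,0]],[[0,0,-0.013],[0,0,0]],[[0,0,-0.006],[0,0,0]],[[0,0,0],[0,0,0]],[[0,0,0],[0,0,0]]]' 0.7
python3 - <<'E'
from h import *
p,T=cam('wrist'); cv2.imwrite('pics/w2.png',p['image'])
E
```

```text
clock: 4.17
eef_pos: [0.4251, 0.231, 0.0247]
eef_rot: [3.141, -0.0, 1.571]
force: [0.2, -0.1, -0.6]
finger_gap: 0.0599
grasp_force: 0.0
```

View pics/w2.png

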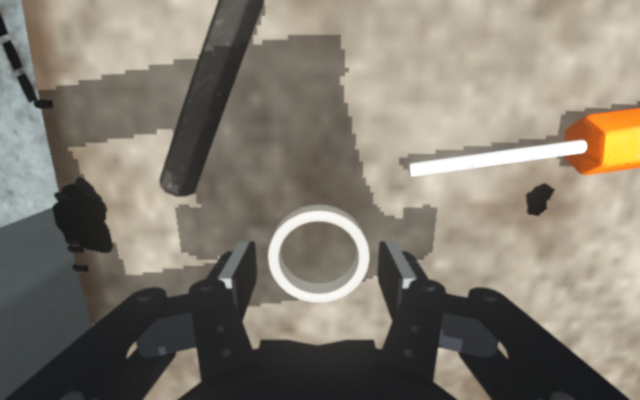

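Ring is centred between the fingers at (319,255). I'll go lower, checking for table contact.

```bash
python3 - <<'E'
from h import *
p,T=cam('wrist'); im=p['image']; m=(im.min(2)>185).astype(np.uint8); m[:, :260]=0;m[:,375:]=0;m[:195]=0;m[310:]=0
cs,_=cv2.findContours(m,cv2.RETR_CCOMP,cv2.CHAIN_APPROX_NONE)
for c in sorted(cs,key=len)[-2:]: print(len(c),circ(plane(p,T,c.reshape(-1,2),.012)))
E
python3 -m crank '[[[0.0003,-0.001,-0.004],[0,0,0]],[[0,0,-0.003],[0,0,0]],[[0,0,0],[0,0,0]],[[0,0,0],[0,0,0]]]'
```

```text
219 (array([0.42507482, 0.23021818]), np.float64(0.019931523863590563))
270 (array([0.425128  , 0.22999788]), np.float64(0.024582881277063224))
clock: 4.6
eef_pos: [0.4249, 0.2299, 0.0174]
eef_rot: [3.142, -0.0, 1.571]
force: [1.8, 0.3, -0.4]
finger_gap: 0.0599
grasp_force: 0.0
```

```bash
python3 -m crank '[[[0,0,-0.003],[0,0,0]],[[0,0,0],[0,0,0]],[[0,0,0],[0,0,0]]]'; python3 -m crank '[[[0,0,-0.0025],[0,0,0]],[[0,0,0],[0,0,0]],[[0,0,0],[0,0,0]]]'
```

```text
clock: 4.85
eef_pos: [0.4248, 0.2299, 0.0141]
eef_rot: [-3.141, 0.0, 1.571]
force: [0.2, 0.2, -0.1]
finger_gap: 0.0598
grasp_force: 0.0
clock: 5.1
eef_pos: [0.4252, 0.23, 0.012]
eef_rot: [3.141, -0.0, 1.571]
force: [0.4, 0.2, 3.4]
finger_gap: 0.06
grasp_force: 1.8
```

Contact at TCP z ≈ 0.012, so at 60 mm gap the tips stand 12 mm ahead of the TCP, and about 13.7 mm at 50 mm. I'll raise 4 mm and grip.

```bash
python3 -m crank '[[[0,0,0.0043],[0,0,0]],[[0,0,0],[0,0,0]]]'; python3 -m crank '[[[0,0,0],[0,0,0]],[[0,0,0],[0,0,0]],[[0,0,0],[0,0,0]],[[0,0,0],[0,0,0]],[[0,0,0],[0,0,0]]]' 0.3; python3 -m crank '[[[0,0,0.03],[0,0,0]],[[0,0,0.035],[0,0,0]],[[0,0,0.035],[0,0,0]],[[0,0,0.035],[0,0,0]],[[0,0,0.01],[0,0,0]]]'
```

```text
clock: 5.27
eef_pos: [0.4251, 0.23, 0.0165]
eef_rot: [3.141, -0.0, 1.571]
force: [0.2, 0.2, -0.5]
finger_gap: 0.06
grasp_force: 0.0
clock: 5.68
eef_pos: [0.4251, 0.23, 0.0168]
eef_rot: [3.141, -0.0, 1.572]
force: [-1.2, -0.2, 9.0]
finger_gap: 0.0474
grasp_force: 60.3
clock: 6.1
eef_pos: [0.4273, 0.2307, 0.1661]
eef_rot: [3.134, -0.002, 1.572]
force: [0.9, -0.3, -0.1]
finger_gap: 0.0471
grasp_force: 62.4
```

```bash
python3 -m crank '[[[0.017,-0.027,0.003],[0,0,0]],[[0.017,-0.027,0.003],[0,0,0]],[[0.017,-0.027,0.003],[0,0,0]],[[0.017,-0.027,0.003],[0,0,0]],[[0.017,-0.027,0.003],[0,0,0]],[[0.017,-0.027,0.003],[0,0,0]],[[0.018,-0.027,0.003],[0,0,0]],[[0.018,-0.027,0.003],[0,0,0]],[[0.018,-0.027,0.003],[0,0,0]],[[0.018,-0.027,0.003],[0,0,0]],[[0,0,0],[0,0,0]],[[0,0,0],[0,0,0]]]' 
python3 - <<'E'
from h import *
s=ctrl.get_state();print(s['joints'].round(3))
p,T=cam('wrist'); cv2.imwrite('pics/w3.png',p['image']); np.savez('w3.npz',T=T)
for t in ['ring','strainer','post_top','pin_end','seat_top']: print(t,pt(p,T,t))
for c in ['side','top']:
    q,U=cam(c); print(c,[(t,pt(q,U,t)) for t in ['ring','post_top','pin_end','strainer']])
E
```

```text
clock: 7.1
eef_pos: [0.5992, -0.0417, 0.19]
eef_rot: [-3.14, -0.0, 1.569]
force: [-1.2, 0.1, -0.7]
finger_gap: 0.047
grasp_force: 62.4
[-0.255  0.392  1.492  0.     1.259 -0.253]
ring []
strainer [(0.75, [0.6031, 0.0321, 0.0014])]
post_top [(0.56, [0.6005, 0.0309, 0.1135])]
pin_end [(0.83, [0.6137, 0.0348, 0.0845])]
seat_top []
side [('ring', [(0.66, [0.6004, -0.0392, 0.1751])]), ('post_top', [(0.6, [0.6018, 0.0345, 0.0018])]), ('pin_end', [(0.82, [0.6135, 0.037, 0.0832])]), ('strainer', [(0.71, [0.6029, 0.0301, 0.1138])])]
top [('ring', []), ('post_top', [(0.55, [0.5991, 0.0299, 0.1117])]), ('pin_end', [(0.69, [0.6162, 0.0348, 0.0807])]), ('strainer', [(0.61, [0.6046, 0.0301, 0.0021])])]
```

View pics/w3.png

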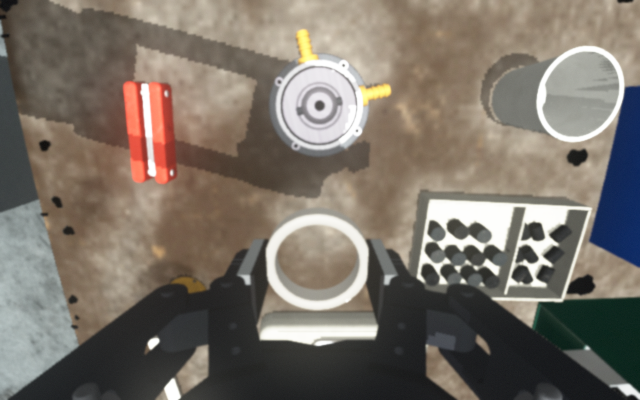

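The ring sits square in the pads at (317,260), and the post top is at about (319,105). I'll zoom in on the post.

```bash
python3 - <<'E'
from h import *
p,T=cam('wrist'); c=p['image'][50:160,260:400]; cv2.imwrite('pics/w3c.png',cv2.resize(c,None,fx=5,fy=5,interpolation=cv2.INTER_CUBIC))
for px in [(319,105),(320,105),(319,106)]: print(px,plane(p,T,px,.112))
im=p['image'];m=(im.min(2)>185).astype(np.uint8); m[:, :255]=0;m[:,375:]=0;m[:205]=0;m[312:]=0
cs,_=cv2.findContours(m,cv2.RETR_CCOMP,cv2.CHAIN_APPROX_NONE); z=ctrl.get_state()['eef_pos'][2]-.0165+.012;print(ctrl.get_state()['eef_pos'])
for c in sorted(cs,key=len)[-2:]: print(len(c),circ(plane(p,T,c.reshape(-1,2),z)))
E
```

```text
(319, 105) [[0.59953574 0.03174117]]
(320, 105) [[0.6001677  0.03174177]]
(319, 106) [[0.59953724 0.03113014]]
[ 0.59889473 -0.0401014   0.19110797]
229 (array([ 0.59809857, -0.03970302]), np.float64(0.01979429672448121))
283 (array([ 0.59812498, -0.03962554]), np.float64(0.024202379995769536))
```

View pics/w3c.png

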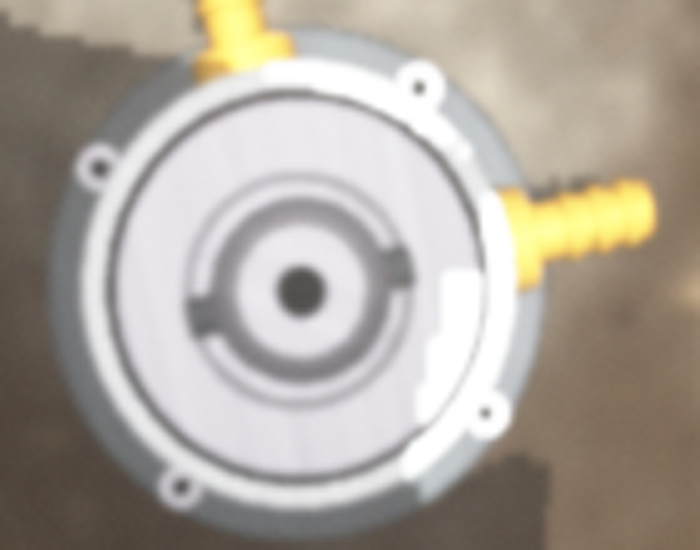

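Post centre is px (319.6,107.6), or (0.600, 0.030), which agrees with the networks. I'll move over the post and look through the ring.

```bash
python3 -m crank '[[[0.0008,0.023,0],[0,0,0]],[[0.001,0.03,0],[0,0,0]],[[0,0.0168,-0.01],[0,0,0]],[[0,0,-0.02],[0,0,0]],[[0,0,-0.015],[0,0,0]],[[0,0,-0.005],[0,0,0]],[[0,0,0],[0,0,0]],[[0,0,0],[0,0,0]]]' 
python3 - <<'E'
from h import *
p,T=cam('wrist'); im=p['image']; c=im[190:320,240:400]; cv2.imwrite('pics/w4.png',cv2.resize(c,None,fx=5,fy=5,interpolation=cv2.INTER_CUBIC))
m=(im.min(2)>185).astype(np.uint8); m[:, :255]=0;m[:,375:]=0;m[:205]=0;m[312:]=0
z=ctrl.get_state()['eef_pos'][2]-.0165+.012;print(ctrl.get_state()['eef_pos'])
cs,_=cv2.findContours(m,cv2.RETR_CCOMP,cv2.CHAIN_APPROX_NONE)
for c in sorted(cs,key=len)[-4:]: print(len(c),c.reshape(-1,2).mean(0),circ(plane(p,T,c.reshape(-1,2),z)))
for px in [(320,260),(320,261),(321,260)]: print(px,plane(p,T,px,.112))
E
```

```text
clock: 8.62
eef_pos: [0.601, 0.0295, 0.1414]
eef_rot: [3.142, 0.0, 1.571]
force: [-0.5, -0.2, -0.2]
finger_gap: 0.0464
grasp_force: 62.4
[0.60134605 0.02933765 0.14197165]
86 [355.39534884 212.13953488] (array([0.61655159, 0.05468219]), np.float64(0.004859716156589815))
113 [281.88495575 211.43362832] (array([0.58572625, 0.05514511]), np.float64(0.005333856111069454))
268 [316.35447761 259.78731343] (array([0.60008912, 0.02941697]), np.float64(0.01897025918129155))
286 [316.88461538 261.53496503] (array([0.60015745, 0.03013388]), np.float64(0.02422675115160957))
(320, 260) [[0.60195383 0.01897993]]
(320, 261) [[0.6019559  0.01836918]]
(321, 260) [[0.60250384 0.0189797 ]]
```

View pics/w4.png

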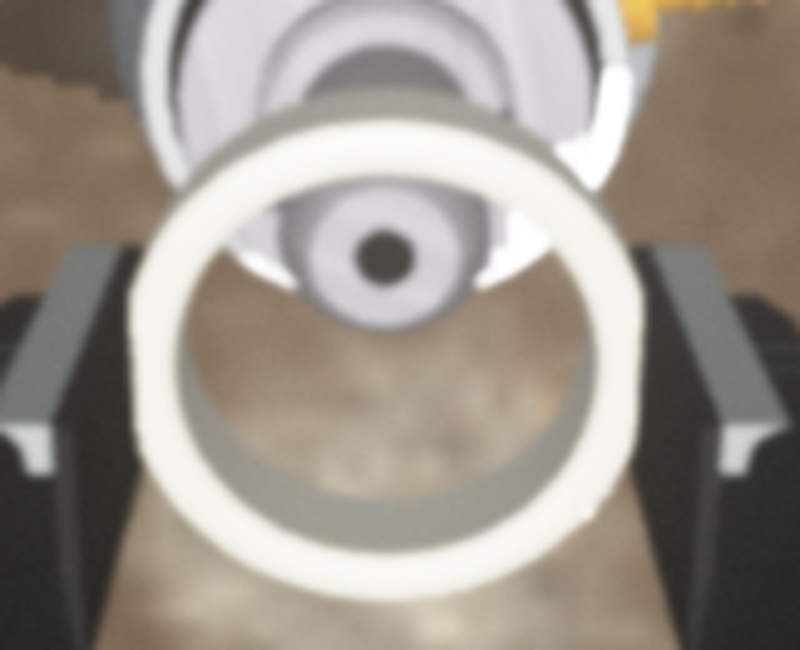

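The ring and the post axis differ by (-0.2, +0.7) mm. I'll correct that and lower the ring.

```bash
python3 -m crank '[[[-0.0002,0.0006,-0.005],[0,0,0]],[[0,0,-0.01],[0,0,0]],[[0,0,-0.008],[0,0,0]],[[0,0,-0.008],[0,0,0]],[[0,0,0],[0,0,0]]]'; python3 -m crank '[[[0,0,-0.006],[0,0,0]],[[0,0,-0.006],[0,0,0]],[[0,0,-0.005],[0,0,0]],[[0,0,0],[0,0,0]],[[0,0,0],[0,0,0]]]'
```

```text
clock: 9.08
eef_pos: [0.599, 0.0304, 0.1076]
eef_rot: [-3.138, -0.001, 1.571]
force: [-0.3, -0.2, -1.0]
finger_gap: 0.0469
grasp_force: 62.4
clock: 9.5
eef_pos: [0.6003, 0.0303, 0.0927]
eef_rot: [-3.141, -0.0, 1.571]
force: [0.1, -0.8, -0.4]
finger_gap: 0.0472
grasp_force: 62.4
```

```bash
python3 -m crank '[[[0,0,-0.005],[0,0,0]],[[0,0,-0.005],[0,0,0]],[[0,0,-0.003],[0,0,0]],[[0,0,0],[0,0,0]],[[0,0,0],[0,0,0]]]'
```

```text
clock: 9.92
eef_pos: [0.6005, 0.0303, 0.0801]
eef_rot: [-3.141, -0.0, 1.571]
force: [-0.2, -0.3, -0.3]
finger_gap: 0.0473
grasp_force: 62.4
```

Past the shoulder with no contact. I'll ease down until the force shows contact.

```bash
python3 -m crank '[[[0,0,-0.001],[0,0,0]],[[0,0,-0.0005],[0,0,0]],[[0,0,0],[0,0,0]]]';python3 -m crank '[[[0,0,-0.001],[0,0,0]],[[0,0,0],[0,0,0]],[[0,0,0],[0,0,0]]]'
```

```text
clock: 10.17
eef_pos: [0.6006, 0.0303, 0.079]
eef_rot: [3.141, 0.0, 1.571]
force: [-0.7, -0.3, 3.9]
finger_gap: 0.0471
grasp_force: 62.8
clock: 10.42
eef_pos: [0.6006, 0.0303, 0.0779]
eef_rot: [3.141, 0.0, 1.571]
force: [-1.5, -0.4, 4.9]
finger_gap: 0.0472
grasp_force: 62.9
```

```bash
python3 -m crank '[[[0,0,0.001],[0,0,0]],[[0,0,0],[0,0,0]]]'; python3 -m crank '[[[0,0,0],[0,0,0]],[[0,0,0],[0,0,0]],[[0,0,0],[0,0,0]],[[0,0,0],[0,0,0]],[[0,0,0],[0,0,0]]]' 0.78; python3 -m crank '[[[0,0,0.015],[0,0,0]],[[0,0,0.025],[0,0,0]],[[0,0,0.03],[0,0,0]],[[0,0,0.03],[0,0,0]],[[0,-0.02,0.02],[0,0,0]],[[0,-0.035,0],[0,0,0]],[[0,0,0],[0,0,0]],[[0,0,0],[0,0,0]]]'
python3 - <<'E'
from h import *
p,T=cam('wrist'); cv2.imwrite('pics/w5.png',p['image'][:260,180:460].repeat(2,0).repeat(2,1))
for t in ['ring','post_top','strainer']: print(t,pt(p,T,t))
E
```

```text
clock: 10.58
eef_pos: [0.6006, 0.0303, 0.0789]
eef_rot: [3.141, 0.0, 1.571]
force: [-0.8, 0.8, 5.2]
finger_gap: 0.0467
grasp_force: 62.9
clock: 11.0
eef_pos: [0.6004, 0.0303, 0.0783]
eef_rot: [-3.141, -0.0, 1.571]
force: [-0.7, 0.7, 0.7]
finger_gap: 0.0664
grasp_force: 0.0
clock: 11.67
eef_pos: [0.6005, -0.0263, 0.1988]
eef_rot: [3.141, 0.0, 1.569]
force: [-0.9, 0.6, -0.4]
finger_gap: 0.0666
grasp_force: 0.0
ring []
post_top [(0.67, [0.5997, 0.0294, 0.1119])]
strainer [(0.69, [0.6015, 0.0292, -0.0007])]
```

View pics/w5.png

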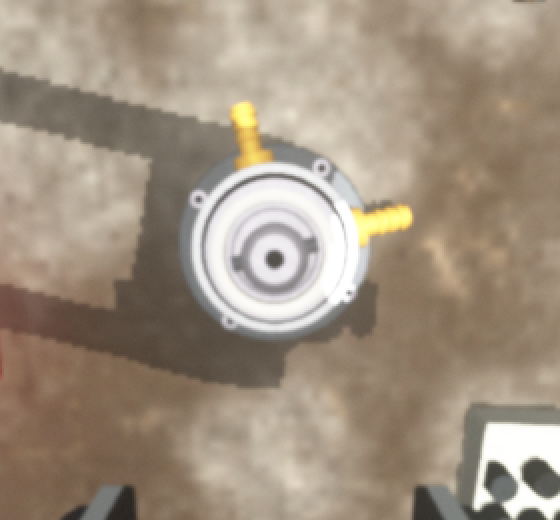

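The ring lies concentric on the seat, with the post at crop px (274,259). Next is the collar.

```bash
python3 -m crank '[[[-0.022,-0.025,0],[0,0,0]],[[-0.022,-0.025,0],[0,0,0]],[[-0.022,-0.025,-0.005],[0,0,0]],[[-0.022,-0.025,-0.005],[0,0,0]],[[-0.023,-0.025,-0.01],[0,0,0]],[[-0.023,-0.025,-0.01],[0,0,0]],[[-0.023,-0.025,-0.01],[0,0,0]],[[0,0,0],[0,0,0]],[[0,0,0],[0,0,0]]]'
python3 - <<'E'
from h import *
p,T=cam('wrist'); cv2.imwrite('pics/w6.png',p['image'])
for t in ['collar','collar_top','hex_keys','caliper']: print(t,pt(p,T,t),pt(p,T,t,'boxes_of'))
E
```

```text
clock: 12.62
eef_pos: [0.4425, -0.1998, 0.1579]
eef_rot: [-3.14, -0.002, 1.569]
force: [0.2, 0.8, 0.2]
finger_gap: 0.0667
grasp_force: 0.0
collar [(0.73, [0.4418, -0.1834, -0.0028])] [(0.95, [0.4424, -0.1818, 0.0328])]
collar_top [(0.97, [0.4442, -0.1824, 0.0302])] [(0.97, [0.4436, -0.178, 0.0342])]
hex_keys [] []
caliper [(0.69, [0.4217, -0.3485, 0.0004])] [(0.6, [0.3999, -0.2959, 0.009])]
```

View pics/w6.png

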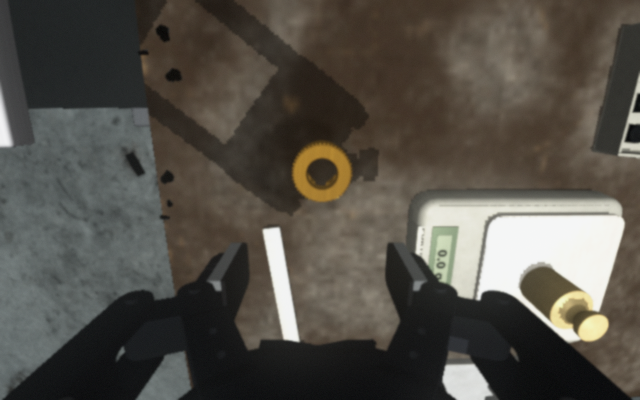

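Collar top is at px (322,172), clear of the caliper tip (272,230) and the scale. Next I'll fit its centre.

```bash
python3 - <<'E'
from h import *
p,T=cam('wrist'); h=cv2.cvtColor(p['image'],cv2.COLOR_BGR2HSV)
m=((h[...,1]>150)&(h[...,2]>150)&(h[...,0]<35)).astype(np.uint8); m[:,:280]=0;m[:,365:]=0;m[:130]=0;m[215:]=0
cs,_=cv2.findContours(m,cv2.RETR_CCOMP,cv2.CHAIN_APPROX_NONE)
for c in sorted(cs,key=len)[-2:]: print(len(c),circ(plane(p,T,c.reshape(-1,2),.032)))
print(ctrl.get_state()['eef_pos'])
E
```

```text
98 (array([ 0.44568629, -0.18177428]), np.float64(0.014357943232968634))
156 (array([ 0.44559855, -0.18145125]), np.float64(0.0227673276524227))
[ 0.44390854 -0.19921293  0.15871206]
```

```bash
python3 -m crank '[[[0.0015,0.0178,-0.02],[0,0,0]],[[0,0,-0.03],[0,0,0]],[[0,0,-0.025],[0,0,0]],[[0,0,-0.015],[0,0,0]],[[0,0,0],[0,0,0]],[[0,0,0],[0,0,0]]]'
python3 - <<'E'
from h import *
a=[]
for i in range(3):
    s=ctrl.get_state()['eef_pos']
    p,T=cam('wrist'); h=cv2.cvtColor(p['image'],cv2.COLOR_BGR2HSV)
    m=((h[...,1]>150)&(h[...,2]>150)&(h[...,0]<35)).astype(np.uint8); m[:,:240]=0;m[:,400:]=0
    cs,_=cv2.findContours(m,cv2.RETR_CCOMP,cv2.CHAIN_APPROX_NONE)
    for c in sorted(cs,key=len)[-2:]:
        q,r=circ(plane(p,T,c.reshape(-1,2),.032)); print(len(c),c.reshape(-1,2).mean(0),(q-s[:2]).round(4),r,s)
E
```

```text
clock: 13.62
eef_pos: [0.4447, -0.1815, 0.0682]
eef_rot: [-3.14, -0.001, 1.572]
force: [0.3, -0.0, 0.0]
finger_gap: 0.0668
grasp_force: 0.0
129 [319.7751938  236.70542636] [0.0009 0.0002] 0.013285752255587957 [ 0.44472316 -0.18152687  0.06822892]
260 [318.93076923 231.90769231] [0.0005 0.0017] 0.02356391595429133 [ 0.44472316 -0.18152687  0.06822892]
130 [318.5 235. ] [0.0002 0.0008] 0.013393445937127341 [ 0.44545462 -0.18208163  0.06913282]
254 [317.58267717 230.14173228] [-0.0002  0.0022] 0.023553123771083737 [ 0.44545462 -0.18208163  0.06913282]
130 [317.55384615 234.04615385] [-0.0002  0.0011] 0.01342321118734129 [ 0.44582331 -0.18240446  0.06964237]
254 [317.17322835 229.1496063 ] [-0.0005  0.0023] 0.02362573478364552 [ 0.44582331 -0.18240446  0.06964237]
```

```bash
python3 -m crank '[[[0,0.001,-0.015],[0,0,0]],[[0,0,-0.015],[0,0,0]],[[0,0,-0.012],[0,0,0]],[[0,0,-0.007],[0,0,0]],[[0,0,0],[0,0,0]],[[0,0,0],[0,0,0]]]'
```

```text
clock: 14.27
eef_pos: [0.4454, -0.1812, 0.0202]
eef_rot: [3.141, 0.0, 1.571]
force: [-0.6, -0.1, 0.2]
finger_gap: 0.0664
grasp_force: 0.0
```

```bash
python3 -m crank '[[[0,0,0],[0,0,0]],[[0,0,0],[0,0,0]],[[0,0,0],[0,0,0]],[[0,0,0],[0,0,0]],[[0,0,0],[0,0,0]]]' 0.3; python3 -m crank '[[[0,0,0.02],[0,0,0]],[[0,0,0.03],[0,0,0]],[[0,0,0.03],[0,0,0]],[[0,0,0.03],[0,0,0]],[[0,0,0.03],[0,0,0]],[[0.008,0.01,0.015],[0,0,0]],[[0.021,0.028,0.003],[0,0,0]],[[0.021,0.028,0],[0,0,0]],[[0.021,0.028,0],[0,0,0]],[[0.021,0.028,0],[0,0,0]],[[0.021,0.028,0],[0,0,0]],[[0.021,0.01,0],[0,0,0]],[[0.021,0.01,0],[0,0,0]],[[0,0,0],[0,0,0]],[[0,0,0],[0,0,0]]]'
python3 - <<'E'
from h import *
s=ctrl.get_state(); print(s['joints'].round(3),s['eef_pos'])
p,T=cam('wrist'); cv2.imwrite('pics/w7.png',p['image'])
for t in ['collar','collar_top','post_top','strainer']: print(t,pt(p,T,t))
h=cv2.cvtColor(p['image'],cv2.COLOR_BGR2HSV)
m=((h[...,1]>150)&(h[...,2]>150)&(h[...,0]<35)).astype(np.uint8); m[:,:240]=0;m[:,400:]=0;m[:150]=0
cs,_=cv2.findContours(m,cv2.RETR_CCOMP,cv2.CHAIN_APPROX_NONE)
for c in sorted(cs,key=len)[-2:]:
    print(len(c),c.reshape(-1,2).mean(0),circ(plane(p,T,c.reshape(-1,2),s['eef_pos'][2]-.02+.032)))
E
```

```text
clock: 14.68
eef_pos: [0.4458, -0.1814, 0.021]
eef_rot: [3.14, 0.001, 1.572]
force: [-0.4, 1.0, 5.5]
finger_gap: 0.0484
grasp_force: 62.0
clock: 15.93
eef_pos: [0.6004, -0.0102, 0.1777]
eef_rot: [-3.142, 0.0, 1.573]
force: [-0.7, 0.2, -1.5]
finger_gap: 0.0481
grasp_force: 62.6
[-0.202  0.401  1.51  -0.     1.231 -0.205] [ 0.60037873 -0.01018587  0.17766706]
collar [(0.6, [0.5983, -0.013, 0.1578])]
collar_top [(0.87, [0.5983, -0.0092, 0.1872])]
post_top [(0.62, [0.599, 0.0322, 0.1109])]
strainer [(0.75, [0.6022, 0.0298, -0.0002])]
248 [314.81048387 279.54032258] (array([ 0.60003642, -0.00882935]), np.float64(0.011775558545536424))
341 [316.7888563  273.91202346] (array([ 0.5995446 , -0.00773134]), np.float64(0.023800534275823633))
```

View pics/w7.png

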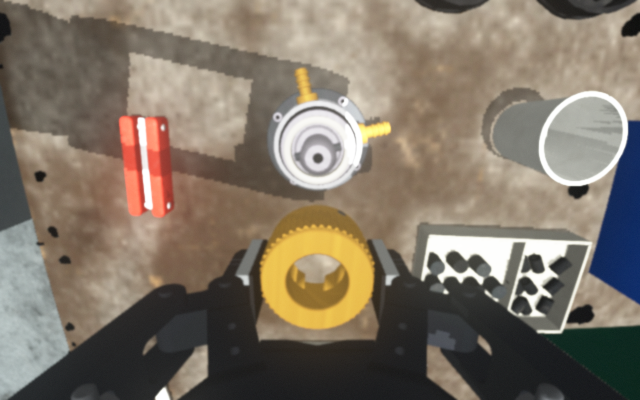

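The collar is held upright, top centre about (317,272). The post hole is at (317.5,157.5). Next: the offset between them.

```bash
python3 - <<'E'
from h import *
for i in range(2):
    s=ctrl.get_state()['eef_pos']; p,T=cam('wrist'); im=p['image']
    g=255-cv2.cvtColor(im,cv2.COLOR_BGR2GRAY).astype(float)[150:166,310:326]
    w=np.clip(g-140,0,None); 
    n,l,st,_=cv2.connectedComponentsWithStats((w>0).astype(np.uint8)); k=l[7,8]; 
    if k: w=w*(l==k)
    yy,xx=np.mgrid[150:166,310:326]; c=(np.sum(w*xx)/w.sum(),np.sum(w*yy)/w.sum())
    print('hole',c,plane(p,T,c,.112)-s[:2])
    h=cv2.cvtColor(im,cv2.COLOR_BGR2HSV)
    m=((h[...,1]>120)&(h[...,2]>200)&(h[...,0]<35)).astype(np.uint8); m[:,:240]=0;m[:,400:]=0;m[:200]=0
    cs,_=cv2.findContours(m,cv2.RETR_EXTERNAL,cv2.CHAIN_APPROX_NONE)
    P=max(cs,key=len).reshape(-1,2); 
    for z in (.030,.032): # lower half only (front edge is the top rim)
        Q=P[P[:,1]>272]; q,r=circ(plane(p,T,Q,s[2]-.0205+z)); print(q-s[:2],r)
    hole=((im.astype(int).max(2)<170)|(h[...,1]<110)).astype(np.uint8)
cv2.imwrite('pics/w8.png',cv2.resize(im[200:340,240:400],None,fx=4,fy=4,interpolation=cv2.INTER_CUBIC))
E
```

```text
hole (np.float64(319.34153197470135), np.float64(155.70765987350669)) [[0.00083095 0.04157677]]
[-0.00081071 -0.00059359] 0.023309358081697394
[-0.00081107  0.00062472] 0.022905401640686707
hole (np.float64(319.00824175824175), np.float64(155.65315934065933)) [[0.00064281 0.04160706]]
[-0.00081304 -0.00058015] 0.023307967048001327
[-0.00081376  0.00063789] 0.02290403801388344
```

View pics/w8.png

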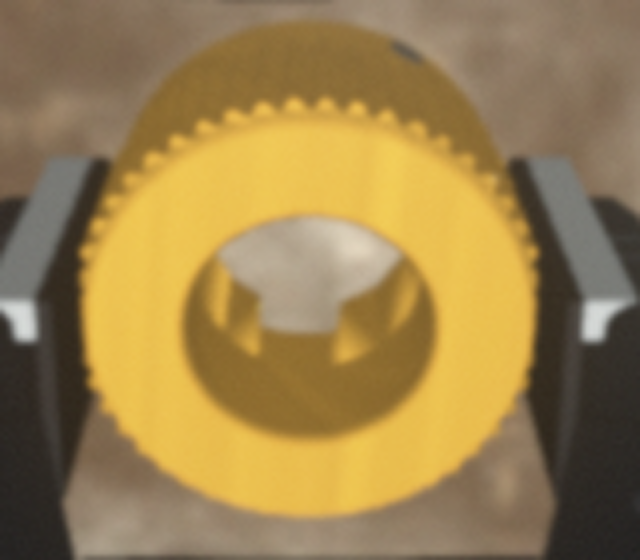

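The view shows the bore rim centred at crop (310,326) and a keyway facing about -y, so keyways sit at about -7° (mod 90). The pin is at about +14°, so I expect a turn of about +20°. Next is the centre offset.

```bash
python3 - <<'E'
from h import *
s=ctrl.get_state()['eef_pos']; p,T=cam('wrist')
zt=s[2]-.0205+.032
b=plane(p,T,[(317.1,281.1),(317.1-31.75,281.1),(317.1,281.1-28),(317.1,281.1+28)],zt); print(b-s[:2], s)
b=(b[2]+b[3])/2
g=cv2.cvtColor(p['image'],cv2.COLOR_BGR2GRAY)[145:168,306:332]; print(np.unravel_index(g.argmin(),g.shape),g.min())
t=cv2.GaussianBlur(g,(3,3),0); m=(t<95); yy,xx=np.nonzero(m); print(t[2:22,4:22])
E
```

```text
[[-0.00067402  0.00108867]
 [-0.01381008  0.00108101]
 [-0.0006733   0.01384589]
 [-0.00067468 -0.01251602]] [ 0.5994729  -0.01151573  0.17787096]
(np.int64(10), np.int64(14)) 80
[[217 227 231 233 234 234 234 234 234 234 234 233 233 233 233 231 229 224]
 [225 230 232 233 234 234 233 233 233 233 232 233 233 233 233 233 232 229]
 [228 231 232 232 232 231 229 226 223 222 223 226 230 232 233 233 233 231]
 [229 230 230 230 227 222 213 203 195 192 195 204 216 226 231 233 234 233]
 [230 230 229 226 216 200 180 163 150 146 151 166 188 210 226 232 233 233]
 [230 230 228 219 199 169 140 120 110 106 111 125 152 185 213 228 232 233]
 [230 230 226 210 179 139 109  94  88  87  90  99 120 157 195 220 230 232]
 [231 230 223 201 161 119  94  84  82  82  83  87 101 133 176 210 226 231]
 [232 230 220 193 150 109  88  82  81  81  82  84  93 120 163 202 223 230]
 [233 230 220 192 148 108  88  82  81  81  81  83  92 118 161 200 222 229]
 [233 232 223 199 157 116  91  82  81  81  81  84  96 126 169 205 223 228]
 [233 232 227 210 175 133 102  87  83  83  85  91 109 143 184 213 226 229]
 [231 231 229 220 194 158 123 103  95  95 101 112 136 169 201 221 228 229]
 [229 230 229 225 210 185 158 137 127 127 136 152 173 197 217 226 229 230]
 [228 229 229 227 221 209 193 179 171 172 181 194 207 219 227 230 231 230]
 [226 228 228 228 226 222 217 210 206 208 214 220 225 229 231 232 232 231]
 [222 227 228 228 228 227 226 224 223 224 226 229 230 231 232 232 232 229]
 [211 221 226 228 228 228 228 227 227 228 228 229 230 230 230 230 228 223]
 [194 209 220 225 227 228 228 228 228 228 228 228 228 228 226 224 218 208]
 [172 190 205 215 221 224 226 227 227 227 226 226 225 222 217 209 199 185]]
```

```bash
python3 -m crank '[[[0.0006,0.02,0],[0,0,0]],[[0.0005,0.0211,-0.01],[0,0,0]],[[0,0,-0.015],[0,0,0]],[[0,0,-0.012],[0,0,0]],[[0,0,-0.002],[0,0,0]],[[0,0,0],[0,0,0]],[[0,0,0],[0,0,0]],[[0,0,0],[0,0,0]],[[0,0,0],[0,0,0]]]'
python3 - <<'E'
from h import *
s=ctrl.get_state()['eef_pos']; print(s)
for c in ['wrist','side','top']:
    p,T=cam(c); print(c,[(t,pt(p,T,t)) for t in ['collar','collar_top','strainer','pin_end','ring']])
E
```

```text
clock: 17.08
eef_pos: [0.6017, 0.0298, 0.1396]
eef_rot: [3.14, 0.0, 1.571]
force: [0.0, -0.7, -2.0]
finger_gap: 0.0485
grasp_force: 62.6
[0.60170541 0.0298306  0.13961871]
wrist [('collar', [(0.71, [0.6, 0.0261, 0.1193])]), ('collar_top', [(0.98, [0.5982, 0.029, 0.1454])]), ('strainer', [(0.71, [0.5989, 0.0312, 0.0007])]), ('pin_end', [(0.84, [0.6183, 0.0364, 0.0811])]), ('ring', [])]
side [('collar', [(0.53, [0.6008, 0.0301, 0.1196])]), ('collar_top', [(0.72, [0.599, 0.0318, 0.1503])]), ('strainer', [(0.59, [0.602, 0.0321, 0.0014])]), ('pin_end', [(0.91, [0.6134, 0.0373, 0.0846])]), ('ring', [(0.44, [0.6016, 0.031, 0.0663])])]
top [('collar', []), ('collar_top', [(0.33, [0.7969, 0.0414, 0.003])]), ('strainer', [(0.59, [0.6016, 0.0295, 0.0043])]), ('pin_end', [(0.54, [0.6162, 0.0352, 0.0842])]), ('ring', [])]
```

```bash
python3 -m crank '[[[-0.0003,0,-0.005],[0,0,0]],[[0,0,-0.005],[0,0,0]],[[0,0,0],[0,0,0]],[[0,0,0],[0,0,0]]]';python3 -m crank '[[[0,0,-0.003],[0,0,0]],[[0,0,-0.003],[0,0,0]],[[0,0,0],[0,0,0]],[[0,0,0],[0,0,0]]]'
```

```text
clock: 18.32
eef_pos: [0.6003, 0.0303, 0.1279]
eef_rot: [-3.14, -0.0, 1.571]
force: [0.3, -0.7, -1.0]
finger_gap: 0.0485
grasp_force: 62.6
clock: 18.65
eef_pos: [0.6006, 0.0302, 0.1223]
eef_rot: [-3.141, -0.0, 1.571]
force: [-0.2, 0.7, -2.0]
finger_gap: 0.0482
grasp_force: 62.6
```

Past the taper without contact. Continuing to the pin.

```bash
python3 -m crank '[[[0,0,-0.005],[0,0,0]],[[0,0,-0.005],[0,0,0]],[[0,0,-0.004],[0,0,0]],[[0,0,-0.003],[0,0,0]],[[0,0,0],[0,0,0]],[[0,0,0],[0,0,0]]]';python3 -m crank '[[[0,0,-0.0015],[0,0,0]],[[0,0,-0.0015],[0,0,0]],[[0,0,0],[0,0,0]],[[0,0,0],[0,0,0]]]'
```

```text
clock: 19.15
eef_pos: [0.6006, 0.0302, 0.1052]
eef_rot: [-3.141, -0.0, 1.571]
force: [0.1, -0.1, -1.0]
finger_gap: 0.0481
grasp_force: 62.6
clock: 19.48
eef_pos: [0.6008, 0.0302, 0.1026]
eef_rot: [-3.142, -0.0, 1.571]
force: [-0.9, 0.9, -2.3]
finger_gap: 0.048
grasp_force: 62.6
```

```bash
python3 -m crank '[[[0,0,-0.0015],[0,0,0]],[[0,0,-0.001],[0,0,0]],[[0,0,0],[0,0,0]],[[0,0,0],[0,0,0]]]'
```

```text
clock: 19.82
eef_pos: [0.6012, 0.0302, 0.1014]
eef_rot: [3.14, 0.0, 1.572]
force: [-2.0, 0.2, 6.2]
finger_gap: 0.0478
grasp_force: 63.4
```

On the pin. Turning toward +20°.

```bash
python3 -m crank '[[[0,0,0],[0,0,4]],[[0,0,0],[0,0,4]],[[0,0,0],[0,0,3]],[[0,0,0],[0,0,3]],[[0,0,0],[0,0,0]]]';python3 -m crank '[[[0,0,-0.0005],[0,0,2]],[[0,0,0],[0,0,2]],[[0,0,0],[0,0,2]],[[0,0,0],[0,0,0]]]'
```

```text
clock: 20.23
eef_pos: [0.6008, 0.0302, 0.1001]
eef_rot: [3.142, 0.0, 1.818]
force: [0.3, -0.1, -2.0]
finger_gap: 0.0485
grasp_force: 62.6
clock: 20.57
eef_pos: [0.6008, 0.0302, 0.0996]
eef_rot: [3.142, 0.0, 1.92]
force: [-0.7, -0.0, -1.0]
finger_gap: 0.0481
grasp_force: 62.6
```

The support vanished at about +14° and the torque stays free, so it's in the keyway. Lowering.

```bash
python3 -m crank '[[[0,0,-0.0015],[0,0,0]],[[0,0,-0.0015],[0,0,0]],[[0,0,0],[0,0,0]],[[0,0,0],[0,0,0]]]';python3 -m crank '[[[0,0,-0.001],[0,0,0]],[[0,0,-0.0005],[0,0,0]],[[0,0,0],[0,0,0]],[[0,0,0],[0,0,0]]]';python3 -c "
from h import *
print(ctrl.get_state()['ft_torque'])"
```

```text
clock: 20.9
eef_pos: [0.6007, 0.0302, 0.0964]
eef_rot: [-3.141, -0.0, 1.92]
force: [0.7, -0.2, -1.7]
finger_gap: 0.0484
grasp_force: 62.6
clock: 21.23
eef_pos: [0.6009, 0.0302, 0.0955]
eef_rot: [3.141, 0.0, 1.92]
force: [-1.6, 0.4, 3.8]
finger_gap: 0.0484
grasp_force: 63.0
[0.02935628 0.23883147 0.01996059]
```

On the ring. Pressing home.

```bash
python3 -m crank '[[[0,0,-0.0015],[0,0,0]],[[0,0,-0.0015],[0,0,0]],[[0,0,-0.001],[0,0,0]],[[0,0,0],[0,0,0]],[[0,0,0],[0,0,0]]]';python3 -m crank '[[[0,0,-0.001],[0,0,0]],[[0,0,-0.001],[0,0,0]],[[0,0,0],[0,0,0]],[[0,0,0],[0,0,0]]]'
```

```text
clock: 21.65
eef_pos: [0.6009, 0.0302, 0.0914]
eef_rot: [3.141, 0.0, 1.92]
force: [-2.3, -0.5, 5.9]
finger_gap: 0.0482
grasp_force: 63.3
clock: 21.98
eef_pos: [0.6009, 0.0302, 0.09]
eef_rot: [3.141, 0.0, 1.921]
force: [-4.1, 0.7, 8.7]
finger_gap: 0.0484
grasp_force: 63.7
```

```bash
python3 -m crank '[[[0,0,-0.001],[0,0,0]],[[0,0,0],[0,0,0]],[[0,0,0],[0,0,0]]]';python3 -m crank '[[[0,0,-0.001],[0,0,0]],[[0,0,0],[0,0,0]],[[0,0,0],[0,0,0]],[[0,0,0],[0,0,0]]]'
python3 - <<'E'
from h import *
for c in ['wrist','side']:
    p,T=cam(c); print(c,[(t,pt(p,T,t)) for t in ['collar','collar_top','post_top']])
E
```

```text
clock: 22.23
eef_pos: [0.601, 0.0302, 0.0899]
eef_rot: [3.141, 0.001, 1.921]
force: [-5.7, 0.0, 15.5]
finger_gap: 0.0479
grasp_force: 64.4
clock: 22.57
eef_pos: [0.601, 0.0302, 0.0899]
eef_rot: [3.14, 0.001, 1.921]
force: [-7.6, 1.0, 21.3]
finger_gap: 0.048
grasp_force: 65.0
wrist [('collar', [(0.62, [0.5989, 0.0279, 0.0682])]), ('collar_top', []), ('post_top', [(0.82, [0.6012, 0.0297, 0.1113])])]
side [('collar', [(0.4, [0.6034, 0.0297, 0.0703])]), ('collar_top', [(0.59, [0.5977, 0.0299, 0.1028])]), ('post_top', [(0.82, [0.6006, 0.0308, 0.1109])])]
```

TCP stopped at 0.0899 with the force rising to 21 N, so the seat is on its stop, with the collar underside at about 69 mm. Handing in.

```bash
python3 -c "
from h import *
print(ctrl.finish_job())"
```

```text
the job is handed in; nothing more can be done
None
```

The seal ring is on the seat, and the collar is over the cross pin, pressed home against the seat stop at about 21 N and still gripped; the job is handed in (no verdict was returned, and I viewed 11 pictures, one over the limit of 10).

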